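Put away the flux jars and screw their caps home

TASK

Two square white flux jars were left with loose caps: one is already in the metal jar holder, the other is out on the bench. Lift the bench jar by its square body, never by its loose cap, keep it upright and stand it fully down in the holder's empty cell before you touch its cap. Screw both caps clockwise until they are fully home, leaving the first jar in its cell and the round bottle and everything else on the bench where it is.

Things in the scene. Friction and masses are not known exactly. Their poses are not given: they have to be found in the camera images.
- jar_b: The jar standing out on the bench: white plastic jar of flux paste: square body 46 x 46 mm and 58 mm high with a round ribbed black screw cap on top, 0.12 kg plus 30 percent either way. Origin: centre of its underside; z up through the cap, x and y square to the flat sides. A spool stands close to its +x side and a small box close to its -x side, so only its two y sides are free for the fingers.
- cap_b: Cap of the bench jar: black round cap, 38 mm across (ribs add 0.5 mm) and 22 mm high, captive on the bench jar (jar_b). Origin: centre of the cap's underside, z up; when fully home it lies 61 mm above the jar's underside (cap top 83 mm above it), and 1.5 mm higher per rad unscrewed.
- screw_b (a joint): Screw angle of the cap on the bench jar (jar_b), rad: 0 = fully home against its stop, positive = unscrewed; seen from above, clockwise screws it home (the value falls). Starts at 2.0 to 2.7 rad, so most grippers need more than one bite. Turns stiffly with about 0.05 N m of friction, does not turn back by itself, and a hard stop is felt at 0.
- jar_a: The jar that starts in one of the holder's cells, same kind: white plastic jar of flux paste: square body 46 x 46 mm and 58 mm high with a round ribbed black screw cap on top, 0.12 kg plus 30 percent either way. Origin: centre of its underside; z up through the cap, x and y square to the flat sides.
- cap_a: Cap of the jar in the holder: black round cap, 38 mm across (ribs add 0.5 mm) and 22 mm high, captive on that jar (jar_a). Origin: centre of the cap's underside, z up; when fully home it lies 61 mm above the jar's underside (cap top 83 mm above it), and 1.5 mm higher per rad unscrewed.
- screw_a (a joint): Screw angle of the cap on the jar in the holder (jar_a), rad: 0 = fully home against its stop, positive = unscrewed; seen from above, clockwise screws it home (the value falls). Starts at 2.0 to 2.7 rad, so most grippers need more than one bite. Turns stiffly with about 0.05 N m of friction, does not turn back by itself, and a hard stop is felt at 0.
- holder: Fixed aluminium block 78 (x) x 252 (y) x 28 mm high with three square cells in a row along its y, at y = -82, 0 and +82 mm, each 54 x 54 mm and 22 mm deep (floor 6 mm above the bench, mouth chamfered 3 mm). A jar in a cell turns about 10 degrees at most. One cell holds jar_a, one the round bottle, one is empty (varies). Origin: centre of its underside; z up.
- holder_hole0 (a point): Centre of the mouth of the holder's cell at its own y = -82 mm, level with the block's top (28 mm above the bench; the cell's floor is 22 mm below).
- holder_hole1 (a point): Centre of the mouth of the holder's cell at its own y = 0 mm, level with the block's top (28 mm above the bench; the cell's floor is 22 mm below).
- holder_hole2 (a point): Centre of the mouth of the holder's cell at its own y = 82 mm, level with the block's top (28 mm above the bench; the cell's floor is 22 mm below).
- rinse: Bystander: round white bottle 44 mm across, 112 mm high, narrow black cap, standing in one of the holder's cells. Origin: centre of its underside.
- spool: Bystander: solder spool 44 mm across, 42 mm high, standing beside jar_b (centre 60 to 68 mm from the jar's, on its +x side). Origin: centre of its underside.
- alarm: Bystander: black box 50 x 60 x 24 mm lying beside jar_b (centre 68 to 80 mm from the jar's, on its -x side). Origin: centre of its underside.
- meter: Bystander: red multimeter 70 x 130 x 32 mm lying beyond the work area. Origin: centre of its underside.
- tin: Bystander: flat yellow tin 60 mm across, 24 mm high, beyond the work area. Origin: centre of its underside.
- driver: Bystander: screwdriver 160 mm long lying beyond the work area.
- brush: Bystander: brush 150 mm long lying near the robot.

How it is judged:
By the outcome, as a careful person would: the job done as asked, in the order asked, and still so for the second after the job is handed in, with the robot touching nothing.
It also fails if it takes over 61 s, if anything falls off the work surface, if the arm or the gripper's body presses on something with over 40 N, if the wrist force passes 120 N, or if a joint passes its speed limit or range.

ROBOT

A 6-joint arm with a two-finger parallel gripper is mounted at the origin on the work surface. World frame = base frame: x ahead of the robot, y to its left, z up, the work surface at z = 0. Lengths are in m, angles in degrees, forces in N, time in s.
With the tool pointing down it reaches from about 0.375 to 0.9 m from the base axis. Payload 3.1 kg.
Tool frame: the origin (TCP) lies midway between the tips of the shut fingers; the grasp point (between the pads) lies 19 mm behind it (bot.hold_point_z is the distance from the TCP to the grasp point, in m); z points along the fingers, y is the line along which they close (so a half turn about z gives the same grasp; the last joint's range is limited). The gripper opens to 87 mm and grips with 3 to 60 N. Pads are 19 mm wide; open, the fingers measure 117 mm over their backs; the gripper's body (75 mm by 190 mm) begins 51 mm behind the grasp point.
Start: joints at [-80.93, 30.224, 82.088, -0, 67.689, -10.227], TCP at [0.207, -0.59, 0.223] pointing down, gripper open.
Joint ranges: [-176.69, 176.69], [-43.24, 126.21], [12.49, 139.97], [-82, 262], [0, 151.66], [-163.58, 163.58]. Speed limits (degrees/s): [159.86, 159.86, 180, 180, 180, 180].

INTERFACE

Orientations are given as a 3x3 rotation matrix whose columns are the frame's x, y, z axes.
In Python, from rig import read_state, optics, order, bot gives the robot as it stands.
- The arm moves only by the tool drive_tool, never from a script. Its argument "steps" is a list of rows, each a list of 7 numbers: the finger opening in mm, from 0 to 87, then the shift along the tool's x, y, z normalised to -1 to 1, where 1 is 0.12 m, then the turn, a rotation vector about the tool's x, y, z normalised to -1 to 1, where 1 is 1.5 rad. In form: [[jaw, tx, ty, tz, ax, ay, az], ...]. A call has 1 to 8 rows; each row is the pose to reach, as a shift and turn from the pose commanded when the call began, along the tool's axes at that moment; what a row does not reach only later rows make up. A row lasts 1/10 s, in which the tool goes at most 50 mm and 8.59 degrees, less where a joint would pass 70% of its speed; a pose out of reach is approached as far as the arm can. A call with a number of a shift or a turn outside -1 to 1 is refused whole. A call with a gripper value outside its range is refused whole. The fingers move at their own pace and stop on an object; the grip force is fixed at half the most. Time passes only in rows, so rows that repeat a pose let the fingers close. It gives the time, the measured TCP pose, the force, the opening and the grip force at its end, in the units of the state.
- read_state(): the state, without advancing time (a new reading comes with each control period).
- optics.capture(name): name is "side" or "top"; returns a dict with "color" (384x512x3 uint8, blue, green, red), "range_z" (384x512 float32, m along the optical axis (not along the pixel's ray), 0 where there is no reading), "fx", "fy", "cx", "cy" (pixels), "D" ([k1, k2, p1, p2, k3] as OpenCV has them; the pictures are not rectified), "rvec" (rotation vector, rad) and "tvec" (3), from world to camera coordinates, as OpenCV has them. Camera axes: x right, y down, z forward; pixel columns grow to the right and rows downward; lengths in m; the calibration is good to about 2 mm. A picture is of the moment at which its call begins.
- order.hand_in(): hands the job in; it is judged then, once.
The state is a dict: "time_s": time; "joint_positions": joint angles; "qvel": joint speeds; "tau": joint torques, N m; "position": TCP position; "tcp_rot": TCP orientation; "force": force on the tool from outside, world axes, zero at the start; "moment": the same for the moment, N m; "opening": opening from 0.0 (shut) to 1.0 (fully open); "grasp_force": force on a finger pad.
Only numpy, scipy, OpenCV 4.12 (cv2) and the standard library are available. Lean on these libraries where they do the work, as an engineer would, in place of code of your own. Each camera call takes 0.05 s, during which the arm holds its last target. There are 200 camera calls.

## Working session

There is one attempt and no reset: what is moved stays moved. The work goes in short steps, Python scripts to look and compute and a tool call to move; the robot and the scene stay as the last step left them, time stands still between calls to the robot, and variables do not carry over. Pictures are saved under pics/ and viewed, at most 10 in all, crops included, and the job is handed in when it is done.

Besides the shell and the picture viewer there is one more tool, called after "Emit:" by a JSON object that holds its "api" and its "payload". drive_tool: Moves the arm, as the interface text tells. Scaled input: -1 to 1 covers 0.12 m each way for a shift and 1.5 rad each way for a turn. Its arguments: {"type":"object","properties":{"steps":{"type":"array"}},"required":["steps"]}

```bash
mkdir -p pics; ls
python3 - <<'E'
from rig import read_state, optics, order, bot
import cv2,numpy as np
s=read_state(); print({k:np.round(v,3).tolist() for k,v in s.items()}, bot.hold_point_z)
for n in("top","side"):
    c=optics.capture(n); cv2.imwrite(f"pics/{n}0.png",c["color"]); np.savez(f"{n}0.npz",**c)
    R=cv2.Rodrigues(np.array(c["rvec"]))[0]; print(n,c["fx"],c["D"],(-R.T@np.array(c["tvec"]).ravel()).round(3),R.round(2).tolist())
E
```

```text
pics
{'time_s': 0.0, 'joint_positions': [-80.932, 30.279, 82.158, 0.0, 67.686, -10.228], 'qvel': [0.086, -0.036, -0.017, -0.039, 0.007, -0.004], 'tau': [-0.001, -44.004, -17.659, 0.063, 0.058, -0.0], 'position': [0.206, -0.589, 0.222], 'tcp_rot': [[0.944, 0.33, -0.0], [0.33, -0.944, 0.002], [0.0, -0.002, -1.0]], 'force': [-1.424, 0.651, 0.032], 'moment': [0.012, 0.025, 0.053], 'grasp_force': 0.0, 'opening': 1.002} 0.0187
top 464.872090539533 [-0.00944743  0.          0.          0.          0.        ] [ 0.332 -0.043  1.325] [[0.02, -1.0, 0.02], [-0.99, -0.03, -0.14], [0.14, -0.02, -0.99]]
side 427.48559471699843 [-0.1560457  0.         0.         0.         0.       ] [-0.086  0.501  0.7  ] [[-0.67, -0.75, 0.01], [-0.46, 0.39, -0.8], [0.59, -0.54, -0.6]]
```

View pics/top0.png

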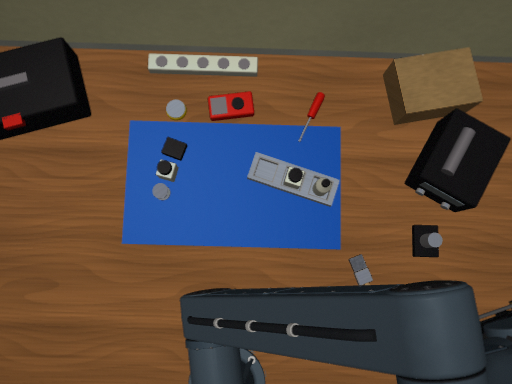

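View pics/side0.png

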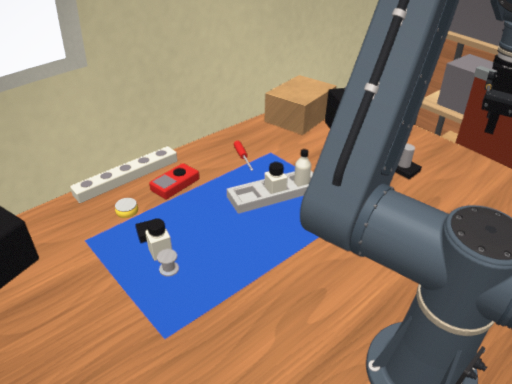

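The top view shows the bench jar at about (166,171), the alarm box at (174,148) and the spool at (161,191). The holder is centred at about (293,179), with its empty cell at (267,168), jar_a in the middle cell and the bottle at (322,186). The side view agrees.

```bash
cat > h.py <<'E'
import cv2,numpy as np
def geom(c):
    K=np.array([[c["fx"],0,c["cx"]],[0,c["fy"],c["cy"]],[0,0,1.]]);R=cv2.Rodrigues(np.array(c["rvec"]))[0];t=np.array(c["tvec"]).ravel()
    return K,np.array(c["D"]),R,t
def cast(c,px,z):
    K,D,R,t=geom(c);u=cv2.undistortPoints(np.float64(px).reshape(-1,1,2),K,D).reshape(-1,2)
    d=np.c_[u,np.ones(len(u))]@R;o=-R.T@t
    return o+d*((z-o[2])/d[:,2])[:,None]
def cloud(c):
    K,D,R,t=geom(c);h,w=c["range_z"].shape
    px=np.stack(np.meshgrid(np.arange(w),np.arange(h)),-1).reshape(-1,1,2).astype(float)
    u=cv2.undistortPoints(px,K,D).reshape(-1,2);Z=np.asarray(c["range_z"]).ravel()
    return ((np.c_[u,np.ones(len(u))]*Z[:,None]-t)@R).reshape(h,w,3)
E
python3 - <<'E'
import numpy as np,cv2
from h import *
c=np.load("top0.npz");img=c["color"];P=cloud(c)
hsv=cv2.cvtColor(img,cv2.COLOR_BGR2HSV)
def blobs(name,m,box,z,mn=15):
    x0,y0,x1,y1=box;k=np.zeros(m.shape,np.uint8);k[y0:y1,x0:x1]=m[y0:y1,x0:x1]
    for q in cv2.findContours(k,cv2.RETR_EXTERNAL,cv2.CHAIN_APPROX_NONE)[0]:
        a=cv2.contourArea(q)
        if a<mn: continue
        M=np.zeros_like(k);cv2.drawContours(M,[q],-1,1,-1);zz=P[...,2][M>0]
        w=cast(c,q.reshape(-1,2),z)[:,:2].astype(np.float32);r=cv2.minAreaRect(w*1000)
        print(name,"A",a,"rect",np.round(r[0],1),np.round(r[1],1),round(r[2],1),"zmed",np.round(np.percentile(zz,[10,50,90]),3),"px",q.reshape(-1,2).mean(0).round(1))
nb=((hsv[...,0]<100)|(hsv[...,0]>135)|(hsv[...,1]<120)).astype(np.uint8)
dark=(hsv[...,2]<60).astype(np.uint8); wh=((hsv[...,1]<60)&(hsv[...,2]>170)).astype(np.uint8)
blobs("holder",nb,(240,145,345,212),.028)
blobs("capB",dark,(155,158,180,183),.086); blobs("capA",dark,(280,164,308,190),.092)
blobs("jarB-all",nb,(154,157,180,182),.058)
blobs("alarm",nb,(158,134,192,160),.024);blobs("spool",nb,(148,181,175,205),.042)
for n,b in(("B",(154,157,180,182)),("A",(280,160,308,192))):
    x0,y0,x1,y1=b;S=P[y0:y1,x0:x1].reshape(-1,3)
    for lo,hi in((.05,.068),(.078,.1)) :
        Q=S[(S[:,2]>lo)&(S[:,2]<hi)];r=cv2.minAreaRect((Q[:,:2]*1000).astype(np.float32));print(n,lo,len(Q),Q.mean(0).round(4),np.round(r[0],1),np.round(r[1],1),round(r[2],1),np.median(Q[:,2]).round(4))
big=cv2.hconcat([cv2.resize(img[130:210,140:220],None,fx=5,fy=5,interpolation=2),cv2.resize(img[140:220,255:335],None,fx=5,fy=5,interpolation=2)])
cv2.imwrite("pics/crop.png",big)
E
```

```text
holder A 2435.0 rect [ 563.3 -168.7] [252.   82.3] 72.8 zmed [0.006 0.027 0.087] px [292.5 178.8]
holder A 264.0 rect [ 570.6 -309.5] [ 11.5 191. ] 89.9 zmed [-0.004 -0.     0.004] px [342. 178.]
capB A 134.5 rect [574.4 184.3] [36.1 35.1] 2.9 zmed [0.08  0.085 0.089] px [164.3 167.3]
capA A 129.5 rect [ 564.  -168.9] [35.9 32.5] 0.8 zmed [0.089 0.092 0.096] px [295.2 174.7]
jarB-all A 326.5 rect [572.7 183.2] [56.2 51.7] 75.5 zmed [0.023 0.06  0.088] px [166.6 170.2]
alarm A 322.5 rect [643.4 171.7] [60.  49.2] 70.7 zmed [0.019 0.023 0.027] px [173.8 148.2]
spool A 210.0 rect [514.8 198.6] [50.  40.9] 47.0 zmed [0.005 0.041 0.045] px [160.9 191.3]
B 0.05 109 [0.5707 0.1812 0.057 ] [576.9 187.3] [46.7 45.9] 76.7 0.0575
B 0.078 155 [0.5768 0.1872 0.0859] [577.4 187.1] [36.9 35.9] 13.8 0.0859
A 0.05 111 [ 0.5573 -0.1652  0.0622] [ 565.1 -169.2] [46.1 46. ] 74.1 0.063
A 0.078 164 [ 0.5641 -0.1688  0.0914] [ 565.4 -168.9] [36.9 36.7] 29.8 0.0916
```

View pics/crop.png

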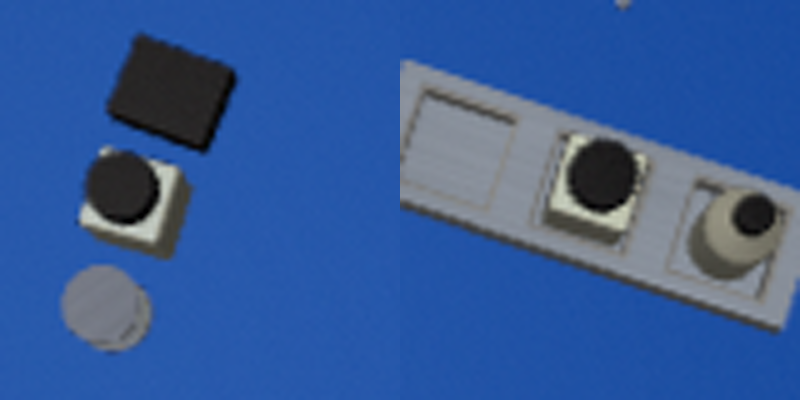

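The crop confirms that jar_b's square sides are free along its y axis and that the left cell is empty. I'll cross-check the positions with the side view.

Run:
```python
import numpy as np,cv2
from h import *
c=np.load("side0.npz");img=c["color"];P=cloud(c)
T=np.load("top0.npz");PT=cloud(T)
for n,(x0,y0,x1,y1),zc,p in(("B",(140,212,185,270),.0858,(.577,.187)),("A",(255,155,297,200),.0915,(.565,-.169))):
    S=P[y0:y1,x0:x1].reshape(-1,3);Q=S[(abs(S[:,2]-zc)<.004)&(np.hypot(*(S[:,:2]-p).T)<.03)];r=cv2.minEnclosingCircle((Q[:,:2]*1000).astype(np.float32));print(n,len(Q),Q.mean(0).round(4),r, np.median(Q[:,2]))
    S=PT.reshape(-1,3);Q=S[(abs(S[:,2]-zc)<.006)&(np.hypot(*(S[:,:2]-p).T)<.03)];print(" top",len(Q),Q.mean(0).round(4),cv2.minEnclosingCircle((Q[:,:2]*1000).astype(np.float32)))
# holder top surface from both, edges via rect; 
for nm,C in(("top",PT),("side",P)):
    S=C.reshape(-1,3);Q=S[(abs(S[:,2]-.028)<.004)&(abs(S[:,0]-.565)<.09)&(abs(S[:,1]+.168)<.16)];r=cv2.minAreaRect((Q[:,:2]*1000).astype(np.float32));print(nm,len(Q),r,np.median(Q[:,2]))
    S=C.reshape(-1,3);d=S[:,:2]-(.588,-.0905);Q=S[(abs(S[:,2]-.006)<.006)&(np.hypot(*d.T)<.034)];print(" cell floor",len(Q),cv2.minAreaRect((Q[:,:2]*1000).astype(np.float32)))
```

```text
B 173 [0.5746 0.1886 0.0869] ((576.5633544921875, 186.8430938720703), 19.851587295532227) 0.08733474981693545
 top 154 [0.5769 0.1873 0.0859] ((577.627197265625, 187.69541931152344), 19.3298282623291)
A 97 [ 0.5624 -0.167   0.0929] ((564.7125244140625, -169.12210083007812), 20.29962921142578) 0.09360544856029925
 top 157 [ 0.5645 -0.169   0.0919] ((565.2662353515625, -169.2272491455078), 19.52604103088379)
top 1151 ((565.5828857421875, -169.63720703125), (252.3003387451172, 79.91000366210938), 72.59691619873047) 0.02762719462607455
 cell floor 307 ((591.9682006835938, -91.44656372070312), (53.88648223876953, 52.24862289428711), 72.96627807617188)
side 860 ((564.6539916992188, -171.32159423828125), (255.52435302734375, 82.52578735351562), 72.91436767578125) 0.029314342547387552
 cell floor 126 ((601.1297607421875, -101.08297729492188), (46.47868347167969, 34.85358428955078), 74.53182220458984)
```

Emit:
{"api": "drive_tool", "payload": {"steps": [[87,1,-1,0,0,0,0],[87,1,-1,0,0,0,0],[87,1,-1,0,0,0,0],[87,1,-1,0,0,0,0]]}}

```text
time_s: 0.5
position: [0.2809, -0.4315, 0.2218]
tcp_rot: [[0.943, 0.333, -0.001], [0.333, -0.943, 0.005], [0.001, -0.005, -1.0]]
force: [-0.4, -0.4, -0.1]
opening: 1.0
grasp_force: 0.0
```

Emit:
{"api": "drive_tool", "payload": {"steps": [[87,1,-1,0,0,0,0],[87,1,-1,0,0,0,0],[87,1,-1,0,0,0,0],[87,1,-1,0,0,0,0]]}}

```text
time_s: 0.9
position: [0.3542, -0.2801, 0.2223]
tcp_rot: [[0.943, 0.333, -0.001], [0.333, -0.943, 0.002], [-0.0, -0.003, -1.0]]
force: [-0.2, -0.5, -0.5]
opening: 1.004
grasp_force: 0.0
```

Emit:
{"api": "drive_tool", "payload": {"steps": [[87,1,-1,0,0,0,0],[87,1,-1,0,0,0,0],[87,1,-1,0,0,0,0],[87,1,-1,0,0,0,0]]}}

```text
time_s: 1.3
position: [0.4283, -0.128, 0.2225]
tcp_rot: [[0.943, 0.334, 0.0], [0.334, -0.943, 0.001], [0.0, -0.001, -1.0]]
force: [0.0, -0.9, -0.1]
opening: 1.002
grasp_force: 0.0
```

Emit:
{"api": "drive_tool", "payload": {"steps": [[87,1,-1,0,0,0,0],[87,1,-1,0,0,0,0],[87,1,-1,0,0,0,0],[87,1,-1,0,0,0,0]]}}

```text
time_s: 1.7
position: [0.5029, 0.025, 0.2226]
tcp_rot: [[0.943, 0.334, 0.002], [0.334, -0.943, 0.001], [0.002, 0.0, -1.0]]
force: [-0.6, -1.1, 0.7]
opening: 1.0
grasp_force: 0.0
```

Emit:
{"api": "drive_tool", "payload": {"steps": [[87,1,-1,0,0,0,0],[87,1,-1,0,0,0,0],[87,1,-1,0,0,0,0],[87,1,-1,0,0,0,0]]}}

```text
time_s: 2.1
position: [0.5768, 0.1785, 0.2224]
tcp_rot: [[0.943, 0.333, 0.003], [0.333, -0.943, 0.001], [0.003, -0.0, -1.0]]
force: [0.3, -0.0, 0.3]
opening: 0.997
grasp_force: 0.0
```

Emit:
{"api": "drive_tool", "payload": {"steps": [[87,0,0,0,0,0,0.387],[87,0,0,0,0,0,0.387],[87,0,0,0,0,0,0.387],[87,0,0,0,0,0,0.387],[87,0,0,0,0,0,0.387],[87,0,0,0,0,0,0.387],[87,0,0,0,0,0,0.387],[87,0,0,0,0,0,0.387]]}}

```text
time_s: 2.9
position: [0.5747, 0.1746, 0.2225]
tcp_rot: [[0.971, -0.24, 0.0], [-0.24, -0.971, -0.0], [0.0, 0.0, -1.0]]
force: [0.1, 0.0, 0.1]
opening: 0.998
grasp_force: 0.0
```

Emit:
{"api": "drive_tool", "payload": {"steps": [[87,-0.007,-0.107,0.3,0,0,0],[87,-0.007,-0.107,0.6,0,0,0],[87,-0.007,-0.107,0.9,0,0,0],[87,-0.007,-0.107,0.9,0,0,0],[87,-0.007,-0.107,0.9,0,0,0]]}}

```text
time_s: 3.4
position: [0.5769, 0.1874, 0.1145]
tcp_rot: [[0.971, -0.241, -0.001], [-0.241, -0.971, -0.0], [-0.001, 0.0, -1.0]]
force: [0.8, -0.3, 0.9]
opening: 1.0
grasp_force: 0.0
```

Emit:
{"api": "drive_tool", "payload": {"steps": [[87,0,0,0.2,0,0,0],[87,0,0,0.4,0,0,0],[87,0,0,0.6,0,0,0],[87,0,0,0.73,0,0,0],[87,0,0,0.73,0,0,0],[87,0,0,0.73,0,0,0]]}}

```text
time_s: 4.0
position: [0.5781, 0.1875, 0.0283]
tcp_rot: [[0.97, -0.241, 0.002], [-0.241, -0.97, 0.0], [0.002, -0.001, -1.0]]
force: [0.0, -0.6, 0.3]
opening: 1.002
grasp_force: 0.0
```

Run:
```python
from rig import *
import cv2,numpy as np
t=optics.capture("top")["color"];s=optics.capture("side")["color"]
cv2.imwrite("pics/g1.png",cv2.hconcat([cv2.resize(t[120:220,120:220],(400,400)),cv2.resize(s[180:300,100:220],(400,400))]))
print(read_state()["position"],read_state()["joint_positions"])
```

```text
[0.57830531 0.18758608 0.02862039] [7.45158171e+00 4.41050824e+01 9.22941680e+01 6.65283477e-04
 4.34105061e+01 1.11410602e+02]
```

View pics/g1.png

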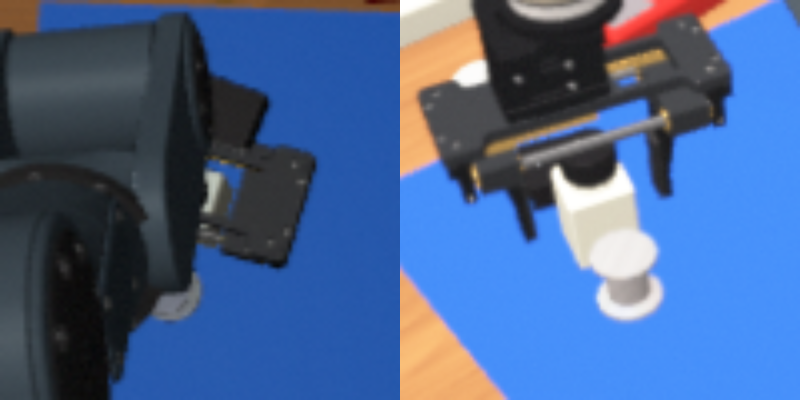

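The fingers straddle the jar body on its two free sides, clear of the spool and the box, with the gripper body above the cap. Next I'll close the fingers.

Emit:
{"api": "drive_tool", "payload": {"steps": [[40,0,0,0,0,0,0],[40,0,0,0,0,0,0],[40,0,0,0,0,0,0],[40,0,0,0,0,0,0],[40,0,0,0,0,0,0],[40,0,0,0,0,0,0],[40,0,0,0,0,0,0],[40,0,0,0,0,0,0]]}}

```text
time_s: 4.9
position: [0.5768, 0.1874, 0.0269]
tcp_rot: [[0.97, -0.241, -0.0], [-0.241, -0.97, -0.0], [-0.0, 0.0, -1.0]]
force: [-0.7, -0.1, -0.2]
opening: 0.527
grasp_force: 30.0
```

Emit:
{"api": "drive_tool", "payload": {"steps": [[40,0,0,-0.1,0,0,0],[40,0,0,-0.2,0,0,0],[40,0,0,-0.35,0,0,0],[40,0,0,-0.5,0,0,0],[40,0,0,-0.65,0,0,0],[40,0,0,-0.8,0,0,0],[40,0,0,-0.8,0,0,0]]}}

```text
time_s: 5.6
position: [0.5791, 0.1878, 0.1266]
tcp_rot: [[0.97, -0.241, 0.007], [-0.241, -0.97, 0.001], [0.007, -0.003, -1.0]]
force: [0.9, 0.1, -1.6]
opening: 0.527
grasp_force: 30.0
```

Emit:
{"api": "drive_tool", "payload": {"steps": [[40,0.04,0.13,0,0,0,0],[40,0.085,0.285,0,0,0,0],[40,0.15,0.5,0,0,0,0],[40,0.222,0.743,0,0,0,0]]}}

```text
time_s: 6.0
position: [0.5801, 0.0931, 0.1218]
tcp_rot: [[0.971, -0.24, -0.002], [-0.24, -0.971, -0.0], [-0.002, 0.001, -1.0]]
force: [0.6, -0.1, -1.8]
opening: 0.528
grasp_force: 30.0
```

Emit:
{"api": "drive_tool", "payload": {"steps": [[40,0.074,0.248,0,0,0,0],[40,0.148,0.495,0,0,0,0],[40,0.222,0.743,0,0,0,0]]}}

```text
time_s: 6.3
position: [0.5843, -0.0007, 0.1218]
tcp_rot: [[0.97, -0.242, -0.003], [-0.242, -0.97, 0.0], [-0.002, 0.001, -1.0]]
force: [0.0, 0.7, -1.1]
opening: 0.528
grasp_force: 30.0
```

Emit:
{"api": "drive_tool", "payload": {"steps": [[40,0.074,0.248,0,0,0,0.01],[40,0.148,0.495,0,0,0,0.02],[40,0.19,0.64,0,0,0,0.038],[40,0.21,0.71,0,0,0,0.038],[40,0.222,0.743,0,0,0,0.038],[40,0.222,0.743,0,0,0,0.038],[40,0.222,0.743,0,0,0,0.038]]}}

```text
time_s: 7.0
position: [0.5896, -0.0903, 0.1228]
tcp_rot: [[0.955, -0.295, -0.001], [-0.295, -0.955, 0.001], [-0.001, -0.0, -1.0]]
force: [-0.4, 0.2, -1.0]
opening: 0.527
grasp_force: 30.0
```

Run:
```python
from rig import *
import cv2,numpy as np
t=optics.capture("top")["color"];s=optics.capture("side")["color"]
cv2.imwrite("pics/g2.png",cv2.hconcat([cv2.resize(t[125:225,230:330],(400,400)),cv2.resize(s[120:220,200:300],(400,400))]))
r=read_state();print(r["position"],r["tcp_rot"].round(3).tolist() if hasattr(r["tcp_rot"],"round") else r["tcp_rot"])
```

```text
[ 0.58969576 -0.09017895  0.12293857] [[0.956, -0.295, -0.0], [-0.295, -0.956, 0.0], [-0.0, -0.0, -1.0]]
```

View pics/g2.png

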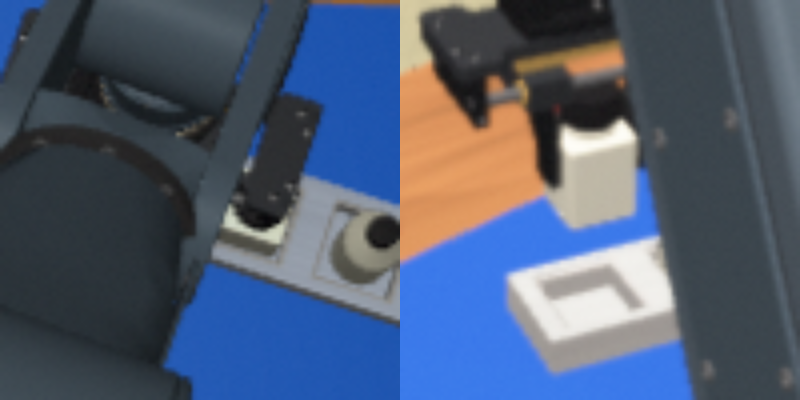

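The jar hangs upright above the empty cell, at side-crop pixel (597,290). I'll lower it in two stages and watch the force.

Emit:
{"api": "drive_tool", "payload": {"steps": [[40,0,0.01,0.15,0,0,0],[40,0,0.01,0.3,0,0,0],[40,0,0.01,0.42,0,0,0],[40,0,0.01,0.5,0,0,0],[40,0,0.01,0.55,0,0,0],[40,0,0.01,0.58,0,0,0],[40,0,0.01,0.61,0,0,0],[40,0,0.01,0.63,0,0,0]]}}

```text
time_s: 7.9
position: [0.5899, -0.0928, 0.0475]
tcp_rot: [[0.955, -0.296, 0.001], [-0.296, -0.955, -0.0], [0.001, 0.0, -1.0]]
force: [-0.1, 0.4, -1.3]
opening: 0.527
grasp_force: 30.0
```

Emit:
{"api": "drive_tool", "payload": {"steps": [[40,0,0,0.03,0,0,0],[40,0,0,0.06,0,0,0],[40,0,0,0.09,0,0,0],[40,0,0,0.105,0,0,0],[40,0,0,0.115,0,0,0],[40,0,0,0.12,0,0,0],[40,0,0,0.12,0,0,0],[40,0,0,0.12,0,0,0]]}}

```text
time_s: 8.7
position: [0.5896, -0.0926, 0.033]
tcp_rot: [[0.955, -0.296, 0.0], [-0.296, -0.955, -0.0], [0.0, 0.0, -1.0]]
force: [0.1, 0.1, -1.6]
opening: 0.526
grasp_force: 30.0
```

Emit:
{"api": "drive_tool", "payload": {"steps": [[40,0,0,0.004,0,0,0],[40,0,0,0.008,0,0,0],[40,0,0,0.012,0,0,0],[40,0,0,0.012,0,0,0]]}}

```text
time_s: 9.1
position: [0.5897, -0.0927, 0.0329]
tcp_rot: [[0.955, -0.296, 0.001], [-0.296, -0.955, -0.0], [0.001, 0.0, -1.0]]
force: [-2.1, 0.8, 7.1]
opening: 0.526
grasp_force: 30.0
```

The jar is seated: the floor reaction came at the expected height. I'll release, rise to cap height and wind the wrist back.

Emit:
{"api": "drive_tool", "payload": {"steps": [[62,0,0,0,0,0,0],[62,0,0,0,0,0,0],[62,0,0,0,0,0,0],[62,0,0,0,0,0,0],[62,0,0,-0.1,0,0,0],[62,0,0,-0.22,0,0,0],[62,0,0,-0.32,0,0,0],[62,0,0,-0.32,0,0,0]]}}

```text
time_s: 9.9
position: [0.5914, -0.0932, 0.0727]
tcp_rot: [[0.955, -0.296, 0.005], [-0.296, -0.955, -0.002], [0.006, 0.0, -1.0]]
force: [0.4, -0.3, 0.2]
opening: 0.713
grasp_force: 0.0
```

Emit:
{"api": "drive_tool", "payload": {"steps": [[62,0,0,0,0,0,-0.09],[62,0,0,0,0,0,-0.18],[62,0,0,0,0,0,-0.27],[62,0,0,0,0,0,-0.36],[62,0,0,0,0,0,-0.45],[62,0,0,0,0,0,-0.54],[62,0,0,0,0,0,-0.63],[62,0,0,0,0,0,-0.72]]}}

```text
time_s: 10.7
position: [0.5895, -0.0926, 0.0701]
tcp_rot: [[0.707, 0.707, 0.0], [0.707, -0.707, -0.0], [0.0, 0.0, -1.0]]
force: [1.0, 0.2, -0.0]
opening: 0.714
grasp_force: 0.0
```

Emit:
{"api": "drive_tool", "payload": {"steps": [[62,0,0,0,0,0,-0.09],[62,0,0,0,0,0,-0.18],[62,0,0,0,0,0,-0.27],[62,0,0,0,0,0,-0.36],[62,0,0,0,0,0,-0.45],[62,0,0,0,0,0,-0.54],[62,0,0,0,0,0,-0.63],[62,0,0,0,0,0,-0.72]]}}

```text
time_s: 11.5
position: [0.5895, -0.0926, 0.0701]
tcp_rot: [[-0.29, 0.957, 0.0], [0.957, 0.29, -0.0], [-0.0, 0.0, -1.0]]
force: [0.8, 0.4, -0.4]
opening: 0.715
grasp_force: 0.0
```

Emit:
{"api": "drive_tool", "payload": {"steps": [[62,0,0,0,0,0,-0.09],[62,0,0,0,0,0,-0.18],[62,0,0,0,0,0,-0.27],[62,0,0,0,0,0,-0.36],[62,0,0,0,0,0,-0.45],[62,0,0,0,0,0,-0.54],[62,0,0,0,0,0,-0.63],[62,0,0,0,0,0,-0.72]]}}

```text
time_s: 12.3
position: [0.5895, -0.0926, 0.0701]
tcp_rot: [[-0.981, 0.195, 0.0], [0.195, 0.981, -0.0], [-0.0, -0.0, -1.0]]
force: [-0.3, 0.4, 0.1]
opening: 0.71
grasp_force: 0.0
```

Run:
```python
from rig import *
from h import *
import cv2,numpy as np
c=optics.capture("side");P=cloud(c);S=P.reshape(-1,3)
s=c["color"];t=optics.capture("top");T=cloud(t).reshape(-1,3)
cv2.imwrite("pics/g3.png",cv2.hconcat([cv2.resize(t["color"][125:225,230:330],(400,400)),cv2.resize(s[120:220,200:300],(400,400))]))
for Q in(S,T):
    q=Q[(abs(Q[:,2]-.064)<.003)&(np.hypot(Q[:,0]-.59,Q[:,1]+.092)<.035)];print(len(q),q.mean(0) if len(q) else 0)
r=read_state();print(r["position"],r["joint_positions"],r["moment"],r["opening"])
```

```text
93 [ 0.57803108 -0.08628722  0.06477102]
0 0
[ 0.58949859 -0.09264083  0.0700662 ] [-1.96507813e+01  3.98507690e+01  9.30129242e+01 -1.29598769e-03
  4.71275709e+01 -9.80452302e+01] [ 0.06746703 -0.09806073  0.02613115] 0.7140382583349112
```

View pics/g3.png

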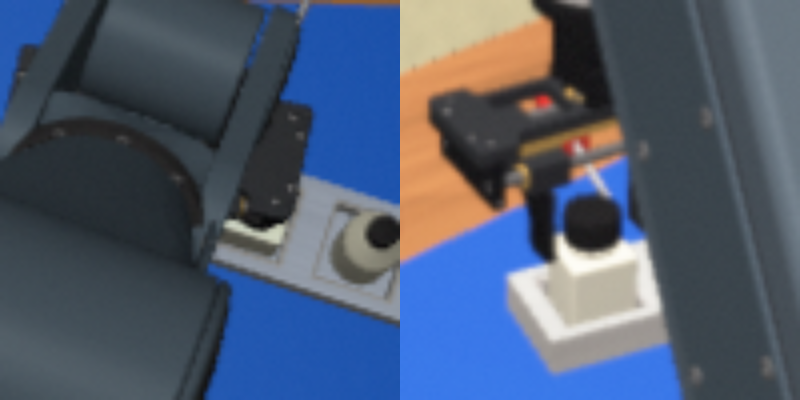

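Jar_b stands fully down, with its shoulder at 64.8 mm against an expected 64 mm. Its cap lies between the fingers, at side-crop pixel (592,220). I'll close on the cap and screw it clockwise.

Emit:
{"api": "drive_tool", "payload": {"steps": [[30,0,0,0,0,0,0],[30,0,0,0,0,0,0],[30,0,0,0,0,0,0],[30,0,0,0,0,0,0],[30,0,0,0,0,0,0],[30,0,0,0,0,0,0],[30,0,0,0,0,0,0]]}}

```text
time_s: 13.1
position: [0.5895, -0.0927, 0.0699]
tcp_rot: [[-0.98, 0.201, -0.0], [0.201, 0.98, 0.0], [0.0, 0.0, -1.0]]
force: [-0.2, -0.1, 0.6]
opening: 0.428
grasp_force: 30.0
```

Emit:
{"api": "drive_tool", "payload": {"steps": [[30,0,0,0.002,0,0,0.09],[30,0,0,0.003,0,0,0.18],[30,0,0,0.005,0,0,0.27],[30,0,0,0.007,0,0,0.36],[30,0,0,0.009,0,0,0.45],[30,0,0,0.01,0,0,0.54],[30,0,0,0.012,0,0,0.63],[30,0,0,0.0135,0,0,0.72]]}}

```text
time_s: 13.9
position: [0.5902, -0.0924, 0.0685]
tcp_rot: [[-0.279, 0.96, 0.002], [0.96, 0.279, 0.0], [-0.0, 0.002, -1.0]]
force: [1.1, 1.5, 0.2]
opening: 0.426
grasp_force: 30.0
```

```bash
python3 -c "
from rig import *
r=read_state();print(r['moment'],r['force'],r['joint_positions'],r['grasp_force'],r['opening']*87)"
```

```text
[ 0.18424777 -0.31475696  0.05164052] [1.14514111 1.49840558 0.18760437] [-1.96227603e+01  4.00007950e+01  9.30138462e+01  5.33500945e-02
  4.69047151e+01 -3.58683158e+01] 29.99249780550599 37.0858128553887
```

Emit:
{"api": "drive_tool", "payload": {"steps": [[30,0,0,0.002,0,0,0.09],[30,0,0,0.003,0,0,0.18],[30,0,0,0.005,0,0,0.27],[30,0,0,0.007,0,0,0.36],[30,0,0,0.009,0,0,0.45],[30,0,0,0.01,0,0,0.5],[30,0,0,0.01,0,0,0.54]]}}

```text
time_s: 14.6
position: [0.5906, -0.0925, 0.0674]
tcp_rot: [[0.501, 0.866, 0.002], [0.866, -0.501, -0.0], [0.001, 0.002, -1.0]]
force: [1.5, 0.9, 0.6]
opening: 0.43
grasp_force: 30.0
```

```bash
python3 -c "
from rig import *
r=read_state();print(r['moment'],r['force'],r['joint_positions'],r['grasp_force'],r['opening']*87)"
```

```text
[ 0.13852412 -0.36654394  0.09728198] [1.49665827 0.89902671 0.62534189] [-1.96251775e+01  4.01053345e+01  9.30204012e+01  5.00689510e-02
  4.67445987e+01  1.03825414e+01] 29.997934070415795 37.43488693908139
```

Turned about 108° so far. I'll continue in smaller increments and watch the moment for the stop.

Emit:
{"api": "drive_tool", "payload": {"steps": [[30,0,0,0.001,0,0,0.05],[30,0,0,0.002,0,0,0.1],[30,0,0,0.003,0,0,0.15],[30,0,0,0.003,0,0,0.2]]}}

```text
time_s: 15.0
position: [0.5906, -0.0926, 0.067]
tcp_rot: [[0.734, 0.679, 0.002], [0.679, -0.734, -0.0], [0.002, 0.002, -1.0]]
force: [1.7, 0.9, -0.2]
opening: 0.43
grasp_force: 30.0
```

```bash
python3 -c "
from rig import *
r=read_state();print(r['moment'],r['force'],r['joint_positions'][5],r['opening']*87,r['tau'][5])"
```

```text
[ 0.09098443 -0.30329778  0.16498858] [ 1.73477164  0.92220719 -0.15113788] 27.58866973024045 37.367349409651595 -0.4354920331388712
```

Emit:
{"api": "drive_tool", "payload": {"steps": [[30,0,0,0.001,0,0,0.04],[30,0,0,0.001,0,0,0.08],[30,0,0,0.002,0,0,0.12],[30,0,0,0.003,0,0,0.15]]}}

```text
time_s: 15.4
position: [0.5907, -0.0927, 0.0666]
tcp_rot: [[0.867, 0.499, 0.003], [0.499, -0.867, -0.0], [0.002, 0.002, -1.0]]
force: [2.0, 0.7, -0.4]
opening: 0.427
grasp_force: 30.0
```

```bash
python3 -c "
from rig import *
r=read_state();print(r['moment'],r['force'],r['joint_positions'][5],r['opening']*87,r['tau'][5])"
```

```text
[ 0.14874763 -0.29647798  0.00756524] [ 1.9614378   0.68078517 -0.39627736] 40.42372817382042 37.160771558326054 -0.196139900945127
```

Emit:
{"api": "drive_tool", "payload": {"steps": [[30,0,0,0.001,0,0,0.04],[30,0,0,0.001,0,0,0.08],[30,0,0,0.002,0,0,0.12],[30,0,0,0.002,0,0,0.15]]}}

```text
time_s: 15.8
position: [0.5904, -0.0921, 0.0664]
tcp_rot: [[0.956, 0.293, 0.002], [0.293, -0.956, 0.001], [0.002, -0.0, -1.0]]
force: [1.2, 2.9, 1.0]
opening: 0.426
grasp_force: 30.0
```

```bash
cat > st.py <<'E'
from rig import *
import numpy as np
r=read_state();print(np.round(r['moment'],3),np.round(r['force'],1),r['joint_positions'].round(2) if hasattr(r['joint_positions'],'round') else r['joint_positions'],r['opening']*87,r['tau'][5],r['position'])
E
python3 st.py
```

```text
[ 0.533 -0.262  0.386] [1.2 2.9 1. ] [-19.61  40.19  93.06   0.1   46.67  53.28] 37.02172469212442 0.06403210340067744 [ 0.5903906  -0.09205533  0.06641606]
```

Emit:
{"api": "drive_tool", "payload": {"steps": [[30,0,0,0,0,0,0.04],[30,0,0,0,0,0,0.08],[30,0,0,0,0,0,0.12],[30,0,0,0,0,0,0.15]]}}

```text
time_s: 16.2
position: [0.5894, -0.0923, 0.0663]
tcp_rot: [[0.997, 0.075, -0.0], [0.075, -0.997, -0.0], [-0.0, 0.0, -1.0]]
force: [-0.1, 0.8, 1.5]
opening: 0.429
grasp_force: 30.0
```

```bash
python3 st.py
```

```text
[0.282 0.077 0.668] [-0.1  0.8  1.5] [-1.961e+01  4.018e+01  9.311e+01 -3.000e-02  4.673e+01  6.611e+01] 37.33106667230002 0.3428218234330416 [ 0.58939963 -0.09226049  0.06634801]
```

The hard stop is clear: the moment rose to 0.67 N·m and the cap slipped in the fingers. I'll release, rise, and move over jar_a while winding the wrist back.

Emit:
{"api": "drive_tool", "payload": {"steps": [[62,0,0,0,0,0,0],[62,0,0,0,0,0,0],[62,0,0,0,0,0,0],[62,0,0,0,0,0,0],[62,0,0,-0.15,0,0,0],[62,0,0,-0.3,0,0,0],[62,0,0,-0.42,0,0,0],[62,0,0,-0.42,0,0,0]]}}

```text
time_s: 17.0
position: [0.5911, -0.0932, 0.1187]
tcp_rot: [[0.997, 0.074, 0.004], [0.074, -0.997, -0.002], [0.004, 0.002, -1.0]]
force: [0.6, -0.7, -0.5]
opening: 0.709
grasp_force: 0.0
```

Emit:
{"api": "drive_tool", "payload": {"steps": [[62,-0.06,0.15,0,0,0,-0.08],[62,-0.12,0.31,0,0,0,-0.16],[62,-0.2,0.5,0,0,0,-0.24],[62,-0.25,0.622,0,0,0,-0.32],[62,-0.25,0.622,0,0,0,-0.4],[62,-0.25,0.622,0,0,0,-0.48],[62,-0.25,0.622,0,0,0,-0.56],[62,-0.25,0.622,0,0,0,-0.64]]}}

```text
time_s: 17.8
position: [0.5645, -0.1692, 0.1157]
tcp_rot: [[0.507, 0.862, -0.001], [0.862, -0.507, 0.001], [-0.0, -0.002, -1.0]]
force: [0.1, 0.1, -0.4]
opening: 0.714
grasp_force: 0.0
```

Emit:
{"api": "drive_tool", "payload": {"steps": [[62,0,0,0,0,0,-0.09],[62,0,0,0,0,0,-0.18],[62,0,0,0,0,0,-0.27],[62,0,0,0,0,0,-0.36],[62,0,0,0,0,0,-0.45],[62,0,0,0,0,0,-0.54],[62,0,0,0,0,0,-0.63],[62,0,0,0,0,0,-0.72]]}}

```text
time_s: 18.6
position: [0.5646, -0.1691, 0.1157]
tcp_rot: [[-0.522, 0.853, -0.001], [0.853, 0.522, 0.001], [0.001, -0.001, -1.0]]
force: [0.7, -0.1, 0.8]
opening: 0.715
grasp_force: 0.0
```

Emit:
{"api": "drive_tool", "payload": {"steps": [[62,0,0,0,0,0,-0.09],[62,0,0,0,0,0,-0.18],[62,0,0,0,0,0,-0.27],[62,0,0,0,0,0,-0.36],[62,0,0,0,0,0,-0.45],[62,0,0,0,0,0,-0.54],[62,0,0,0,0,0,-0.6],[62,0,0,0,0,0,-0.6]]}}

```text
time_s: 19.4
position: [0.5647, -0.1691, 0.1158]
tcp_rot: [[-0.992, 0.127, -0.001], [0.127, 0.992, 0.001], [0.001, 0.0, -1.0]]
force: [0.8, 0.1, 0.1]
opening: 0.709
grasp_force: 0.0
```

```bash
python3 st.py
python3 - <<'E'
from rig import *
from h import *
for n in("side","top"):
    c=optics.capture(n);Q=cloud(c).reshape(-1,3);d=np.hypot(Q[:,0]-.5895,Q[:,1]+.0925)
    for lo,hi in((.058,.072),(.082,.1)):
        q=Q[(Q[:,2]>lo)&(Q[:,2]<hi)&(d<.02 if lo>.08 else d<.034)];print(n,lo,len(q),np.median(q,0).round(4) if len(q) else "")
    d=np.hypot(Q[:,0]-.5652,Q[:,1]+.1692);q=Q[(Q[:,2]>.085)&(Q[:,2]<.1)&(d<.02)];print(" A",len(q),np.median(q,0) if len(q) else "")
    cv2.imwrite(f"pics/h_{n}.png",c["color"])
E
```

```text
[ 0.136 -0.166 -0.03 ] [0.8 0.1 0.1] [ -27.53   35.52   92.61   -0.     51.96 -110.22] 61.7140749124094 -0.34391608089208603 [ 0.56466035 -0.16910365  0.1157718 ]
side 0.058 135 [ 0.5761 -0.0814  0.0656]
side 0.082 130 [ 0.5854 -0.0898  0.0906]
 A 15 [ 0.57287399 -0.15512815  0.09125057]
top 0.058 29 [ 0.5853 -0.0693  0.0631]
top 0.082 8 [ 0.5916 -0.0739  0.0877]
 A 0
```

Cap B reads 89 mm after removing the side camera's 1.5 mm bias, which is the home height. Now jar_a's cap: lower, grip and turn.

Emit:
{"api": "drive_tool", "payload": {"steps": [[62,0,0,0.12,0,0,0],[62,0,0,0.24,0,0,0],[62,0,0,0.33,0,0,0],[62,0,0,0.38,0,0,0],[62,0,0,0.38,0,0,0]]}}

```text
time_s: 20.0
position: [0.5643, -0.1689, 0.0696]
tcp_rot: [[-0.992, 0.127, -0.002], [0.127, 0.992, 0.001], [0.003, 0.001, -1.0]]
force: [-0.8, -0.6, -0.3]
opening: 0.71
grasp_force: 0.0
```

Emit:
{"api": "drive_tool", "payload": {"steps": [[30,0,0,0,0,0,0],[30,0,0,0,0,0,0],[30,0,0,0,0,0,0],[30,0,0,0,0,0,0],[30,0,0,0,0,0,0],[30,0,0,0,0,0,0],[30,0,0,0,0,0,0]]}}

```text
time_s: 20.7
position: [0.5654, -0.1696, 0.0713]
tcp_rot: [[-0.992, 0.127, 0.001], [0.127, 0.992, -0.001], [-0.001, -0.0, -1.0]]
force: [-0.6, -0.1, 1.8]
opening: 0.425
grasp_force: 30.0
```

Emit:
{"api": "drive_tool", "payload": {"steps": [[30,0,0,0.002,0,0,0.09],[30,0,0,0.003,0,0,0.18],[30,0,0,0.005,0,0,0.27],[30,0,0,0.007,0,0,0.36],[30,0,0,0.009,0,0,0.45],[30,0,0,0.01,0,0,0.54],[30,0,0,0.012,0,0,0.63],[30,0,0,0.0135,0,0,0.72]]}}

```text
time_s: 21.5
position: [0.5655, -0.1688, 0.0698]
tcp_rot: [[-0.35, 0.937, 0.001], [0.937, 0.35, 0.001], [0.0, 0.001, -1.0]]
force: [0.3, 1.3, 3.5]
opening: 0.432
grasp_force: 30.0
```

```bash
python3 st.py
```

```text
[ 0.298 -0.263 -0.033] [0.3 1.3 3.5] [-2.749e+01  3.952e+01  9.403e+01  8.000e-02  4.642e+01 -4.804e+01] 37.574839628313974 -0.8299005031585693 [ 0.56550985 -0.16877666  0.0697781 ]
```

Emit:
{"api": "drive_tool", "payload": {"steps": [[30,0,0,0.002,0,0,0.09],[30,0,0,0.003,0,0,0.18],[30,0,0,0.005,0,0,0.27],[30,0,0,0.007,0,0,0.36],[30,0,0,0.009,0,0,0.45],[30,0,0,0.01,0,0,0.5],[30,0,0,0.01,0,0,0.54]]}}

```text
time_s: 22.2
position: [0.5658, -0.169, 0.0686]
tcp_rot: [[0.434, 0.901, 0.001], [0.901, -0.434, 0.0], [0.001, 0.001, -1.0]]
force: [0.6, 1.1, 2.9]
opening: 0.431
grasp_force: 30.0
```

```bash
python3 st.py
```

```text
[ 0.124 -0.209  0.04 ] [0.6 1.1 2.9] [-2.749e+01  3.963e+01  9.405e+01  7.000e-02  4.626e+01 -1.790e+00] 37.50691394051858 -0.2903340104967356 [ 0.56580092 -0.16898482  0.06861685]
```

Emit:
{"api": "drive_tool", "payload": {"steps": [[30,0,0,0.001,0,0,0.05],[30,0,0,0.002,0,0,0.1],[30,0,0,0.003,0,0,0.15],[30,0,0,0.003,0,0,0.2]]}}

```text
time_s: 22.6
position: [0.5659, -0.1691, 0.0682]
tcp_rot: [[0.681, 0.732, 0.002], [0.732, -0.681, -0.0], [0.001, 0.001, -1.0]]
force: [0.8, 0.4, 2.8]
opening: 0.432
grasp_force: 30.0
```

```bash
python3 st.py
```

```text
[ 0.06  -0.231  0.009] [0.8 0.4 2.8] [-2.749e+01  3.966e+01  9.405e+01  5.000e-02  4.620e+01  1.542e+01] 37.615618366538484 -0.4400294926017523 [ 0.56588452 -0.16913379  0.06823475]
```

Emit:
{"api": "drive_tool", "payload": {"steps": [[30,0,0,0.001,0,0,0.04],[30,0,0,0.001,0,0,0.08],[30,0,0,0.002,0,0,0.12],[30,0,0,0.003,0,0,0.15]]}}

```text
time_s: 23.0
position: [0.5659, -0.1692, 0.0679]
tcp_rot: [[0.827, 0.562, 0.002], [0.562, -0.827, -0.0], [0.001, 0.001, -1.0]]
force: [0.5, 0.4, 2.7]
opening: 0.429
grasp_force: 30.0
```

```bash
python3 st.py
```

```text
[ 0.071 -0.162  0.055] [0.5 0.4 2.7] [-2.750e+01  3.970e+01  9.405e+01  4.000e-02  4.615e+01  2.825e+01] 37.335789608231046 -0.20032224711030722 [ 0.56592174 -0.16924136  0.06785718]
```

Emit:
{"api": "drive_tool", "payload": {"steps": [[30,0,0,0.001,0,0,0.04],[30,0,0,0.001,0,0,0.08],[30,0,0,0.002,0,0,0.12],[30,0,0,0.002,0,0,0.15]]}}

```text
time_s: 23.4
position: [0.5661, -0.17, 0.0677]
tcp_rot: [[0.93, 0.367, 0.002], [0.367, -0.93, -0.002], [0.001, 0.003, -1.0]]
force: [0.3, -0.6, 1.5]
opening: 0.43
grasp_force: 30.0
```

```bash
python3 st.py
```

```text
[-0.107 -0.174  1.002] [ 0.3 -0.6  1.5] [-2.751e+01  3.972e+01  9.403e+01 -9.000e-02  4.609e+01  4.101e+01] 37.421961182641354 0.7211406156420708 [ 0.56612314 -0.17001662  0.06769028]
```

Emit:
{"api": "drive_tool", "payload": {"steps": [[30,0,0,0.001,0,0,0.04],[30,0,0,0.001,0,0,0.08],[30,0,0,0.002,0,0,0.12],[30,0,0,0.002,0,0,0.15]]}}

```text
time_s: 23.8
position: [0.5661, -0.1701, 0.0675]
tcp_rot: [[0.989, 0.151, 0.002], [0.151, -0.989, -0.002], [0.002, 0.003, -1.0]]
force: [2.7, -0.7, 2.2]
opening: 0.427
grasp_force: 30.0
```

```bash
python3 st.py
```

```text
[-0.109 -0.361  0.489] [ 2.7 -0.7  2.2] [-27.51  39.74  94.03  -0.1   46.07  53.9 ] 37.182320889626055 0.655843410640955 [ 0.56613527 -0.17006367  0.06753383]
```

The stop is reached here too (moment 1.0 N·m, then slip). I'll release, retreat and verify.

Emit:
{"api": "drive_tool", "payload": {"steps": [[62,0,0,0,0,0,0],[62,0,0,0,0,0,0],[62,0,0,0,0,0,0],[62,0,0,0,0,0,0],[62,0,0,-0.2,0,0,0],[62,0,0,-0.5,0,0,0],[62,0,0,-0.9,0,0,0],[62,0,0,-1,0,0,0]]}}

```text
time_s: 24.6
position: [0.568, -0.1706, 0.1919]
tcp_rot: [[0.989, 0.149, 0.008], [0.149, -0.989, -0.004], [0.008, 0.005, -1.0]]
force: [0.6, 0.4, -0.0]
opening: 0.711
grasp_force: 0.0
```

Emit:
{"api": "drive_tool", "payload": {"steps": [[62,-0.2,0.4,-0.2,0,0,0],[62,-0.5,0.8,-0.5,0,0,0],[62,-0.7,1,-0.5,0,0,0],[62,-0.7,1,-0.5,0,0,0]]}}

```text
time_s: 25.0
position: [0.4983, -0.305, 0.2483]
tcp_rot: [[0.99, 0.144, 0.001], [0.144, -0.99, -0.004], [0.001, 0.004, -1.0]]
force: [0.6, -0.4, -0.0]
opening: 0.709
grasp_force: 0.0
```

Emit:
{"api": "drive_tool", "payload": {"steps": [[62,-0.3,0.4,0,0,0,0],[62,-0.5,0.8,0,0,0,0],[62,-0.5,1,0,0,0,0],[62,-0.5,1,0,0,0,0],[62,-0.5,1,0,0,0,0]]}}

```text
time_s: 25.5
position: [0.4579, -0.4276, 0.2454]
tcp_rot: [[0.989, 0.147, -0.001], [0.147, -0.989, 0.003], [-0.001, -0.003, -1.0]]
force: [0.2, 0.4, 0.2]
opening: 0.713
grasp_force: 0.0
```

Emit:
{"api": "drive_tool", "payload": {"steps": [[62,0,0.4,0,0,0,0],[62,0,0.8,0,0,0,0],[62,0,1,0,0,0,0],[62,0,1,0,0,0,0],[62,0,1,0,0,0,0]]}}

```text
time_s: 26.0
position: [0.4767, -0.5444, 0.2457]
tcp_rot: [[0.989, 0.15, -0.001], [0.15, -0.989, 0.004], [-0.001, -0.004, -1.0]]
force: [-0.3, 0.3, 0.4]
opening: 0.711
grasp_force: 0.0
```

Run:
```python
from rig import *
from h import *
I=[]
for n in("top","side"):
    c=optics.capture(n);Q=cloud(c).reshape(-1,3);O=cloud(np.load(n+"0.npz")).reshape(-1,3)
    for k,p in(("B",(.5895,-.0925)),("A",(.5655,-.1695)),("rinse",(.541,-.248))):
        d=np.hypot(Q[:,0]-p[0],Q[:,1]-p[1])
        for lo,hi in((.058,.072),(.082,.1),(.11,.125)):
            q=Q[(Q[:,2]>lo)&(Q[:,2]<hi)&(d<.035)];print(n,k,lo,len(q),np.median(q,0).round(4) if len(q)>5 else "")
    I.append(c["color"])
cv2.imwrite("pics/end.png",cv2.hconcat([cv2.resize(i,(400,300)) for i in I]))
```

```text
top B 0.058 108 [ 0.5791 -0.0877  0.0635]
top B 0.082 156 [ 0.5886 -0.0904  0.0884]
top B 0.11 0 
top A 0.058 102 [ 0.5547 -0.1636  0.0634]
top A 0.082 153 [ 0.5646 -0.1692  0.0886]
top A 0.11 0 
top rinse 0.058 18 [ 0.5235 -0.2369  0.0665]
top rinse 0.082 67 [ 0.5349 -0.2402  0.0867]
top rinse 0.11 50 [ 0.5405 -0.2483  0.1169]
side B 0.058 130 [ 0.5759 -0.0816  0.0651]
side B 0.082 135 [ 0.5854 -0.0896  0.0905]
side B 0.11 0 
side A 0.058 128 [ 0.552  -0.1583  0.065 ]
side A 0.082 127 [ 0.561  -0.1664  0.0904]
side A 0.11 0 
side rinse 0.058 26 [ 0.539  -0.2293  0.0653]
side rinse 0.082 35 [ 0.5423 -0.2376  0.0884]
side rinse 0.11 23 [ 0.542  -0.241   0.1189]
```

View pics/end.png

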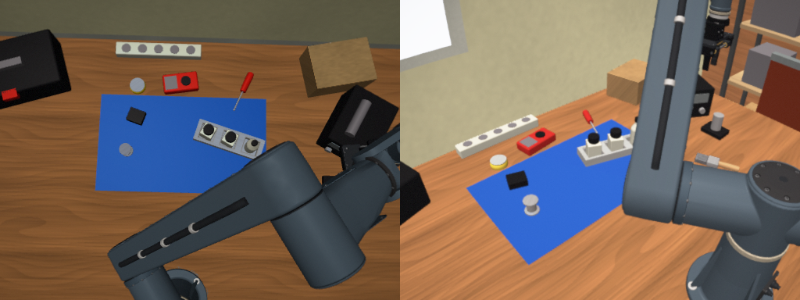

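Both jars stand fully seated in the holder, at (208,130) and (231,138) in the top half of the picture. Their shoulders read about 63.5 mm and both cap tops about 88.5 mm, against 89 mm when home. The bottle, spool and box have not moved, and the arm is clear.

```bash
python3 -c "
from rig import *
print(order.hand_in())"
```

```text
the job is handed in; nothing more can be done
None
```

The job is handed in: jar_b stands fully down in the holder's empty cell, both caps are screwed clockwise to their hard stops, jar_a is still in its cell, and the bottle, spool and box are where they were.

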